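Index the pendant to seat 8 and lock the head

TASK

The pendant on the indexing head has stones in seats 1 to 7, so seat 8 is next. Turn the knurled index collar until 8 has clicked in at the red pointer, then swing the lock lever in so that its tooth sits fully home in the notch. Leave the tweezers, pliers, tray and wax block round it where they lie.

Things in the scene. Friction and masses are not known exactly. Their poses are not given: they have to be found in the camera images.
- index_head: indexing head screwed to the bench: grey flange 140 x 140 x 10 mm, round body, notched index plate and collar, 94 mm tall in all; origin at the centre of its underside, on the collar's upright axis; its -x points to the red pointer (towards the robot), its z up; the lock lever runs along its -y side
- index_collar (a joint): knurled dark sleeve, 50 mm across, 47 to 84 mm above the bench, over a bevelled ring numbered 1 to 12. Turns endlessly, clicking at each number. Value 0: 12 at the pointer; 1 at 0.524, 8 at 4.189 or -2.094 rad; grows anticlockwise seen from above (numbers run round as on a clock). 0.15 N m takes it over a click; let go, it snaps to the nearest number. Starts from -1.25 to 2.25
- collar_grip (a point): point on the collar's axis, 70 mm above the bench, at a good height to grip the sleeve from above (14 mm below its top edge; the bevelled ring, rising to 47 mm, and the notched plate, 94 mm across and up to 37 mm high, lie below it). A brass pendant 40 mm across sits on the sleeve's top, 88 to 94 mm high, and turns with it: bright blue stones in seats 1 to 7, dark empty seats 8 to 12, seat n above number n
- lock_lever (a joint): flat steel lever, level, swinging about an upright pivot; 0 rad: its tooth is fully home in a notch (hard stop), the knob nearest the pointer; it grows to 0.30 as the knob swings out, away from the collar (anticlockwise seen from above). Starts open, 0.22 to 0.29. It stays where it is left; 1 N at the knob moves it. The tooth enters only when the collar rests at a number, and then locks the collar
- lever_knob (a point): middle of the black upright knob at the lever's free end: 16 mm across, 41 to 71 mm above the bench, this point 58 mm above it; pinch it from above or push it sideways. The steel bar under it is 11 mm wide, 29 to 38 mm high
- lever_pivot (a point): the lever's pivot axis, at 55 mm, -50 mm in the head's frame, 33 mm above the bench; the knob's centre is 140.5 mm from it
- pointer (a point): tip of the red pointer on its block (up to 38 mm high), 50 mm in front of the collar's axis; the number at it is the one set
- blue_tweezers: bystander: blue plastic tweezers, 159 x 25 x 12 mm, lying flat; origin under its middle
- parts_tray: bystander: white two-compartment tray, 79 x 145 x 21 mm; origin under its middle
- pliers_grey: bystander: pliers with grey grips, 128 x 51 x 10 mm, lying flat; origin under its middle
- wax_block: bystander: green block of carving wax, 32 x 61 x 18 mm; origin under its middle

How it is judged:
By the outcome, as a careful person would: the job done as asked, in the order asked, and still so for the second after the job is handed in, with the robot touching nothing.
It also fails if it takes over 64 s, if anything falls off the work surface, if the arm or the gripper's body presses on something with over 40 N, if the wrist force passes 120 N, or if a joint passes its speed limit or range.

ROBOT

A 6-joint arm with a two-finger parallel gripper is mounted at the origin on a cart in front of the work surface, level with it; the furniture and walls round the work are solid. World frame = base frame: x ahead of the robot, y to its left, z up, the work surface at z = 0. Lengths are in mm, angles in rad, forces in N, time in s.
With the tool pointing down it reaches from about 325 to 1000 mm from the base axis. Payload 5.1 kg.
Tool frame: the origin (TCP) lies at the centre of the arm's flange, where the gripper is bolted on; the fingertips stand 173 mm ahead of it and the grasp point (between the pads) lies 155 mm ahead of it (env.tips_ahead is the distance from the TCP to the fingertips, in mm); z points along the fingers, y is the line along which they close (so a half turn about z gives the same grasp; the last joint's range is limited). The gripper opens to 85 mm and grips with 20 to 120 N. Pads are 22 mm wide; open, the fingers measure 114 mm over their backs; the gripper's body (76 mm by 85 mm) begins 54 mm behind the grasp point. The pads swing forward as they close: fully open they stand 13 mm farther back than shut.
Start: joints at [1.191, 0.124, 1.65, -0, 1.367, -0.083], TCP at [190.122, 621.563, 404.722] pointing down, gripper open.
Joint ranges: [-2.61, 2.61], [-1.02, 2.33], [0.03, 2.71], [-1.35, 4.49], [0.32, 2.68], [-2.91, 2.91]. Speed limits (rad/s): [2.57, 2.57, 3.14, 3.14, 3.14, 3.14].

INTERFACE

Orientations are given as a rotation vector (axis times angle).
In Python, from bench import env, cams gives the robot as it stands.
- The arm moves only by the tool move_arm, never from a script. Its argument "moves" is a list of rows, each a list of 7 numbers: the turn, a rotation vector about the tool's x, y, z normalised to -1 to 1, where 1 is pi/2 rad, then the shift along the tool's x, y, z normalised to -1 to 1, where 1 is 0.3 m, then the closure, from -1 (fully open) to 1 (shut), so that 0 is half open. In form: [[wx, wy, wz, dx, dy, dz, hand], ...]. A call has 1 to 5 rows; each row shifts and turns the commanded pose from where the row before left it, along the tool's axes as they then stand; what a row does not reach is not made up. A row lasts 1/8 s, in which the tool goes at most 62.5 mm and 10.7 degrees, less where a joint would pass 70% of its speed; a pose out of reach is approached as far as the arm can. A call with a number of a shift or a turn outside -1 to 1 is refused whole. A call with a gripper value outside its range is refused whole. The fingers move at their own pace and stop on an object; "squeeze" is the grip in N (left out, the last holds). Time passes only in rows, so rows that do not move let the fingers close. It gives the time, the measured TCP pose, the force, the opening and the grip force at its end, in the units of the state.
- env.observe(): the state, without advancing time (a new reading comes with each control period).
- cams.get_image(name): name is "scene" or "top"; returns a dict with "color" (400x640x3 uint8, red, green, blue), "range_z" (400x640 float32, mm along the optical axis (not along the pixel's ray), 0 where there is no reading), "intrinsics" (3x3 intrinsics, pixels), "dist" ([k1, k2, p1, p2, k3] as OpenCV has them; the pictures are not rectified), "extrinsics" (4x4, takes a point from world to camera coordinates). Camera axes: x right, y up, looking along -z (the intrinsics and any distortion apply to the point x, -y, -z); pixel columns grow to the right and rows downward; lengths in mm; the calibration is good to about 2 mm. A picture is of the moment at which its call begins.
- env.hand_in(): hands the job in; it is judged then, once.
The state is a dict: "time_s": time; "qpos": joint angles; "dq": joint speeds; "joint_torque": joint torques, N m; "ee_pos": TCP position; "tcp_rot": TCP orientation; "wrist_force": force on the tool from outside, world axes, zero at the start; "moment": the same for the moment, N m; "gripper_width": finger opening in mm; "finger_force": force on a finger pad.
Only numpy, scipy, OpenCV 4.12 (cv2) and the standard library are available. Lean on these libraries where they do the work, as an engineer would, in place of code of your own. Each camera call takes 0.05 s, during which the arm holds its last target. There are 200 camera calls.

## Working session

There is one attempt and no reset: what is moved stays moved. The work goes in short steps, Python scripts to look and compute and a tool call to move; the robot and the scene stay as the last step left them, time stands still between calls to the robot, and variables do not carry over. Pictures are saved under pics/ and viewed, at most 10 in all, crops included, and the job is handed in when it is done.

Besides the shell and the picture viewer there is one more tool, called after ">>>" as name(argument=value, ...), one argument or row to a line, values as JSON. move_arm: Moves the arm, as the interface text tells. Its arguments: {"type":"object","properties":{"moves":{"type":"array","items":{"type":"array","items":{"type":"number"}}},"squeeze":{"type":"number"}},"required":["moves"]}

```bash
mkdir -p pics; ls; cat > h.py <<'E'
import numpy as np,cv2
from bench import env,cams
def shot(n,f=None):
    d=cams.get_image(n)
    if f: cv2.imwrite('pics/'+f,d["color"][:,:,::-1])
    return d
def ray(d,u,v):
    p=cv2.undistortPoints(np.array([[[u,v]]],float),d["intrinsics"],np.array(d["dist"],float))[0,0]
    return np.array([p[0],-p[1],-1.])
def world(d,u,v,z=None):
    r=ray(d,u,v);E=np.array(d["extrinsics"]);R,t=E[:3,:3],E[:3,3]
    o=-R.T@t;w=R.T@r
    s=d["range_z"][int(v),int(u)] if z is None else (z-o[2])/w[2]
    return o+s*w
def pix(d,p):
    E=np.array(d["extrinsics"]);c=E[:3,:3]@np.array(p,float)+E[:3,3]
    return cv2.projectPoints(np.array([[c[0],-c[1],-c[2]]]),np.zeros(3),np.zeros(3),d["intrinsics"],np.array(d["dist"],float))[0].ravel()
E
python3 - <<'E'
from h import *
import pickle
for n in("top","scene"):
    d=shot(n,n+"0.png");pickle.dump(d,open(n+"0.pkl","wb"))
s=env.observe();print(s["ee_pos"],s["tcp_rot"],s["gripper_width"],s["wrist_force"])
E
```

```text
pics
[190.04744456 621.34679659 403.56708346] [-4.64477127e-01 -3.10659821e+00  2.93121243e-03] 85.26519530764585 [-0.32865647 -0.7982174   0.33287595]
```

View pics/top0.png

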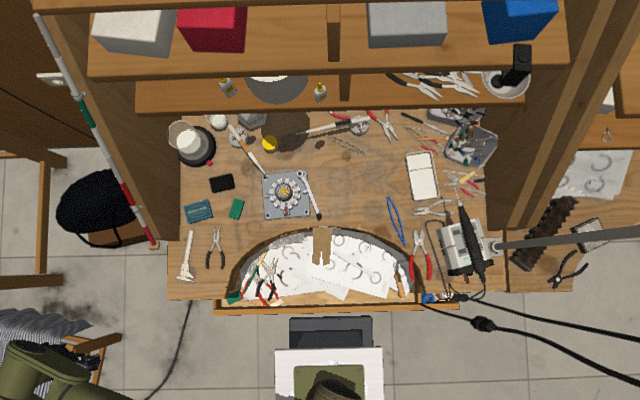

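View pics/scene0.png

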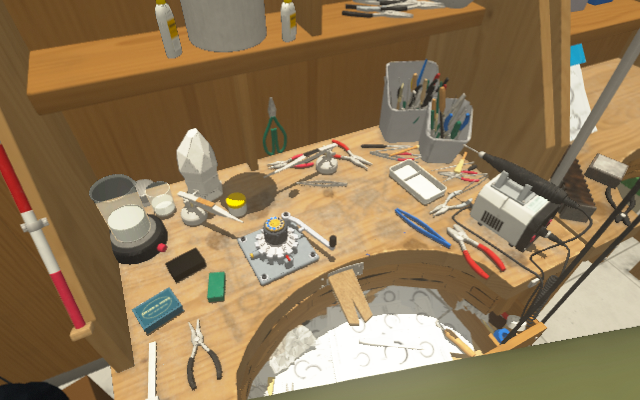

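The top view shows the head at about (285,193) with the lever knob at about (319,216). In the scene view the collar is at about (275,230) and the knob at (333,241). I'll enlarge both.

```bash
python3 - <<'E'
from h import *
a=cv2.imread('pics/top0.png')[160:230,250:340];b=cv2.imread('pics/scene0.png')[200:290,230:350]
a=cv2.resize(a,None,fx=6.6,fy=6.6,interpolation=cv2.INTER_CUBIC);b=cv2.resize(b,None,fx=6.6,fy=6.6,interpolation=cv2.INTER_CUBIC)
cv2.imwrite('pics/ct.png',a);cv2.imwrite('pics/cs.png',b)
import pickle
d=pickle.load(open('top0.pkl','rb'))
for n,u,v,z in[("collar",284.5,191.5,94),("knob",319.5,216,71),("c1",264,174,10),("c2",307,172,10),("c3",266,220,10),("c4",309,215,10),("wax",236,209,18),("near",300,196,None)]:
    print(n,world(d,u,v,z).round(1),d["range_z"][int(v),int(u)])
print(d["intrinsics"])
E
```

```text
collar [608.1 111.8  94. ] 1492.9586
knob [537.2  13.9  71. ] 1509.5598
c1 [675.5 181.5  10. ] 1583.55
c2 [678.   50.4  10. ] 1597.865
c3 [535.1 176.8  10. ] 1579.4302
c4 [546.7  47.1  10. ] 1577.5988
wax [569.9 265.8  18. ] 1564.6199
near [602.6  71.9  28.5] 1554.7434
[[520.81286441   0.         331.3601004 ]
 [  0.         520.81286441 195.95848802]
 [  0.           0.           1.        ]]
```

View pics/ct.png

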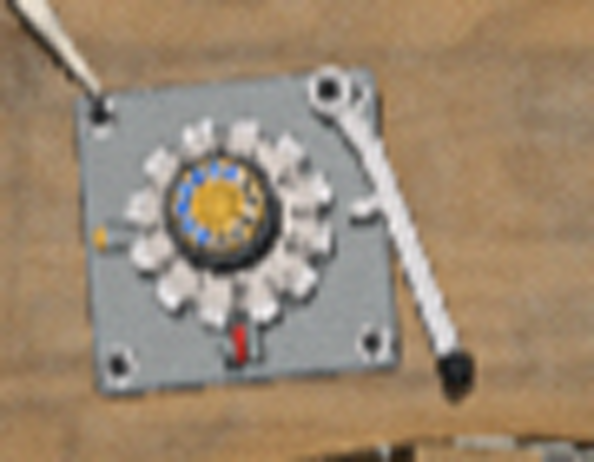

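View pics/cs.png

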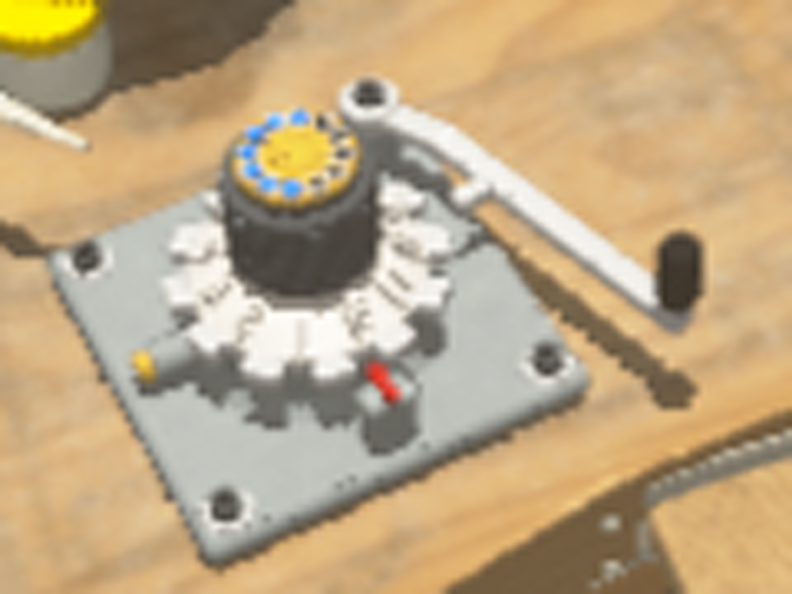

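```bash
python3 - <<'E'
from h import *
import pickle
from scipy.spatial.transform import Rotation as R
d=pickle.load(open('top0.pkl','rb'))
def c(x,y,z): return world(d,(x+.5)/6.6-.5+250,(y+.5)/6.6-.5+160,z)
P=[c(78,97,10),c(380,70,10),c(400,365,10),c(100,392,10)]
print(np.round(P,1),np.mean(P,0).round(1))
for a,b,o in((3,0,0),(2,1,0),(1,0,90),(2,3,90)):
    v=P[b]-P[a];print(np.degrees(np.arctan2(v[1],v[0]))-o)
C=c(220,203,94);print("pend",C)
pv=c(328,90,42);kn=c(458,368,71);pt=c(238,345,38);print("pivot",pv,"knob",kn,"pointer",pt,np.degrees(np.arctan2(*(kn-pv)[1::-1])),np.linalg.norm((kn-pv)[:2]))
for x,y in((205,238),(183,203),(213,170),(245,180),(258,212)):
    q=c(x,y,94)-C;print(np.degrees(np.arctan2(q[1],q[0])).round(),np.linalg.norm(q).round(1))
for u,v in((300,97),(300,60),(150,230),(140,150),(190,150),(90,110)):print(u,v,world(d,u,v).round())
Rm=R.from_rotvec(env.observe()["tcp_rot"]).as_matrix();print(Rm.round(3))
E
```

```text
[[674.9 189.4  10. ]
 [683.6  49.9  10. ]
 [547.   43.5  10. ]
 [538.3 180.6  10. ]] [610.9 115.9  10. ]
3.6910525737666733
2.6501610085037766
3.5604830570695896
3.6239607453932763
pend [611.63536438 116.34606331  94.        ]
pivot [669.26571967  71.92625877  42.        ] knob [539.15156379  15.39873296  71.        ] pointer [555.24065385 114.67735916  38.        ] -156.51767445964512 141.86280250513545
156.0 16.6
88.0 16.1
11.0 14.8
-48.0 14.7
-105.0 17.0
300 97 [789.  44. 390.]
300 60 [782.  28. 630.]
150 230 [500. 461. 201.]
140 150 [686. 441. 337.]
190 150 [730. 376. 128.]
90 110 [717. 457. 570.]
[[-0.956  0.292 -0.001]
 [ 0.292  0.956 -0.002]
 [ 0.    -0.002 -1.   ]]
```

>>> move_arm(
  moves=[
    [0, 0, 0, -0.167, -0.109, 0, -1],
    [0, 0, 0, -0.167, -0.109, 0, -1],
    [0, 0, 0, -0.167, -0.109, 0, -1],
    [0, 0, 0, -0.167, -0.109, 0, -1],
    [0, 0, 0, -0.167, -0.109, 0, -1],
  ],
  squeeze=50,
)

```text
time_s: 0.72
ee_pos: [382.6, 390.2, 404.3]
tcp_rot: [-0.464, -3.107, 0.001]
wrist_force: [0.0, 0.4, -0.6]
gripper_width: 85.7
finger_force: 0.0
```

>>> move_arm(
  moves=[
    [0, 0, 0, -0.167, -0.109, 0, -1],
    [0, 0, 0, -0.167, -0.109, 0, -1],
    [0, 0, 0, -0.167, -0.109, 0, -1],
    [0, 0, 0, -0.167, -0.109, 0, -1],
    [0, 0, 0, -0.167, -0.109, 0, -1],
  ],
)

```text
time_s: 1.35
ee_pos: [574.4, 160.6, 404.3]
tcp_rot: [-0.465, -3.106, -0.0]
wrist_force: [0.5, 0.4, -0.4]
gripper_width: 85.2
finger_force: 0.0
```

>>> move_arm(
  moves=[
    [0, 0, 0, 0, 0, 0, -1],
    [0, 0, 0, 0, 0, 0, -1],
  ],
)

```text
time_s: 1.6
ee_pos: [573.4, 162.3, 404.0]
tcp_rot: [-0.465, -3.105, 0.0]
wrist_force: [-0.0, 0.1, 0.3]
gripper_width: 85.7
finger_force: 0.0
```

>>> move_arm(
  moves=[
    [0, 0, 0, -0.165, -0.111, 0, -1],
    [0, 0, 0, 0, 0, 0.2, -1],
    [0, 0, 0, 0, 0, 0.18, -1],
    [0, 0, 0, 0, 0, 0, -1],
    [0, 0, 0, 0, 0, 0, -1],
  ],
)

```text
time_s: 2.22
ee_pos: [611.5, 117.2, 293.0]
tcp_rot: [0.462, 3.105, 0.001]
wrist_force: [-0.6, 0.2, 0.8]
gripper_width: 85.3
finger_force: 0.0
```

```bash
python3 - <<'E'
from h import *
d=shot("scene");t=shot("top")
r=lambda a,f:cv2.resize(a,None,fx=f,fy=f,interpolation=cv2.INTER_CUBIC)[:,:,::-1]
a=r(d["color"][150:280,210:350],4);b=r(t["color"][130:260,240:300],4)
cv2.imwrite('pics/c1.png',np.hstack([a,b]))
print(env.observe()["ee_pos"],env.observe()["qpos"])
E
```

```text
[612.12741989 116.86416214 294.62228384] [ 1.02522583e-01  1.55102443e-01  1.80776255e+00  3.74380171e-05
  1.17276417e+00 -1.17259751e+00]
```

View pics/c1.png

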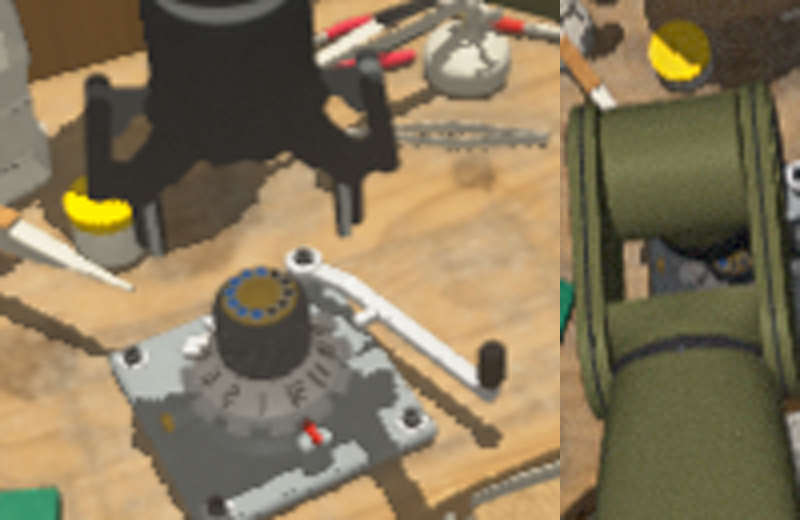

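The open fingers straddle the collar (crop 262,310) and the red pointer is at 12 (crop 310,430). I'll descend and grip.

>>> move_arm(
  moves=[
    [0, 0, 0, 0, 0, 0.115, -1],
    [0, 0, 0, 0, 0, 0.113, -1],
    [0, 0, 0, 0, 0, 0, -1],
  ],
)

```text
time_s: 2.7
ee_pos: [610.7, 116.2, 221.8]
tcp_rot: [-0.464, -3.105, 0.001]
wrist_force: [0.1, -0.5, 0.6]
gripper_width: 85.4
finger_force: 0.0
```

>>> move_arm(
  moves=[
    [0, 0, 0, 0, 0, 0, 1],
    [0, 0, 0, 0, 0, 0, 1],
    [0, 0, 0, 0, 0, 0, 1],
    [0, 0, 0, 0, 0, 0, 1],
    [0, 0, 0, 0, 0, 0, 1],
  ],
  squeeze=50,
)

```text
time_s: 3.32
ee_pos: [612.3, 116.2, 225.4]
tcp_rot: [0.464, 3.103, 0.002]
wrist_force: [-2.1, 0.3, 6.2]
gripper_width: 49.0
finger_force: 51.4
```

>>> move_arm(
  moves=[
    [0, 0, 0.111, 0, 0, 0, 1],
    [0, 0, 0.111, 0, 0, 0, 1],
    [0, 0, 0.111, 0, 0, 0, 1],
    [0, 0, 0.111, 0, 0, 0, 1],
    [0, 0, 0, 0, 0, 0, 1],
  ],
)

```text
time_s: 3.95
ee_pos: [611.5, 114.8, 225.4]
tcp_rot: [1.498, 2.76, -0.004]
wrist_force: [-7.4, -7.5, 10.9]
gripper_width: 49.0
finger_force: 52.3
```

```bash
python3 - <<'E'
from h import *
s=env.observe();print(s["qpos"],s["moment"],s["wrist_force"],s["ee_pos"],s["gripper_width"])
E
```

```text
[ 0.09986107  0.23470222  1.84499058 -0.00360236  1.06226443 -0.47430071] [-0.90734855  0.93620768  0.01475621] [-7.38167673 -7.52922931 10.87677437] [611.52189259 114.81653772 225.35935181] 49.01126452440153
```

>>> move_arm(
  moves=[
    [0, 0, 0.111, 0, 0, 0, 1],
    [0, 0, 0.111, 0, 0, 0, 1],
    [0, 0, 0.111, 0, 0, 0, 1],
    [0, 0, 0.111, 0, 0, 0, 1],
    [0, 0, 0, 0, 0, 0, 1],
  ],
)

```text
time_s: 4.58
ee_pos: [610.2, 114.5, 225.3]
tcp_rot: [-2.352, -2.082, 0.013]
wrist_force: [-19.6, -9.9, 19.2]
gripper_width: 48.7
finger_force: 53.3
```

>>> move_arm(
  moves=[
    [0, 0, 0.111, 0, 0, 0, 1],
    [0, 0, 0.111, 0, 0, 0, 1],
    [0, 0, 0.111, 0, 0, 0, 1],
    [0, 0, 0.112, 0, 0, 0, 1],
    [0, 0, 0, 0, 0, 0, 1],
  ],
)

```text
time_s: 5.2
ee_pos: [608.8, 115.4, 225.3]
tcp_rot: [-2.922, -1.153, 0.021]
wrist_force: [-27.3, -6.7, 24.6]
gripper_width: 49.1
finger_force: 53.8
```

>>> move_arm(
  moves=[
    [0, 0, 0, 0, 0, 0, -1],
    [0, 0, 0, 0, 0, 0, -1],
    [0, 0, 0, 0, 0, 0, -1],
    [0, 0, 0, 0, 0, 0, -1],
    [0, 0, 0, 0, 0, 0, -1],
  ],
)

```text
time_s: 5.82
ee_pos: [611.3, 116.0, 222.2]
tcp_rot: [-2.923, -1.152, 0.0]
wrist_force: [0.2, -0.5, 1.0]
gripper_width: 85.5
finger_force: 0.0
```

```bash
python3 - <<'E'
from h import *
s=env.observe();print(s["qpos"],s["moment"],s["wrist_force"],s["ee_pos"],s["gripper_width"])
E
```

```text
[1.01300299e-01 2.38670934e-01 1.84644029e+00 1.33432664e-05
 1.05669406e+00 9.21195815e-01] [-0.02984261  0.00486165 -0.01567903] [ 0.21373533 -0.50778389  0.98476913] [611.25764209 116.01064771 222.1536369 ] 85.47086440093842
```

>>> move_arm(
  moves=[
    [0, 0, 0, 0, 0, -0.18, -1],
    [0, 0, 0, 0, 0, -0.18, -1],
    [0, 0, 0.111, 0, 0, 0, 1],
    [0, 0, 0.111, 0, 0, 0, 1],
    [0, 0, 0.111, 0, 0, 0, 1],
  ],
)

```text
time_s: 6.45
ee_pos: [611.2, 116.0, 330.4]
tcp_rot: [3.122, 0.348, 0.0]
wrist_force: [0.3, 0.5, 1.4]
gripper_width: 32.2
finger_force: 0.0
```

>>> move_arm(
  moves=[
    [0, 0, 0, -0.101, 0.135, 0, 1],
    [0, 0, 0, -0.101, 0.135, 0, 1],
    [0, 0, 0, -0.101, 0.135, 0, 1],
    [0, 0, 0, 0, 0, 0, 1],
    [0, 0, 0, 0, 0, 0, 1],
  ],
)

```text
time_s: 7.08
ee_pos: [550.2, -22.9, 330.4]
tcp_rot: [-3.121, -0.356, -0.001]
wrist_force: [0.1, 0.1, -0.5]
gripper_width: -0.3
finger_force: 0.0
```

```bash
python3 - <<'E'
from h import *
from scipy.spatial.transform import Rotation as R
d=shot("scene");t=shot("top")
r=lambda a,f:cv2.resize(a,None,fx=f,fy=f,interpolation=cv2.INTER_CUBIC)[:,:,::-1]
a=r(d["color"][200:290,230:350],5);b=r(t["color"][150:240,255:290],5)
cv2.imwrite('pics/c2.png',np.hstack([a,b]))
s=env.observe();print(s["ee_pos"],s["wrist_force"],s["gripper_width"]);print(R.from_rotvec(s["tcp_rot"]).as_matrix().round(3))
E
```

```text
[550.45716499 -22.12811204 330.41102997] [ 0.26556621 -0.70115621  1.11872839] 0.08702183417732709
[[ 0.974  0.227  0.   ]
 [ 0.227 -0.974  0.   ]
 [ 0.    -0.    -1.   ]]
```

View pics/c2.png

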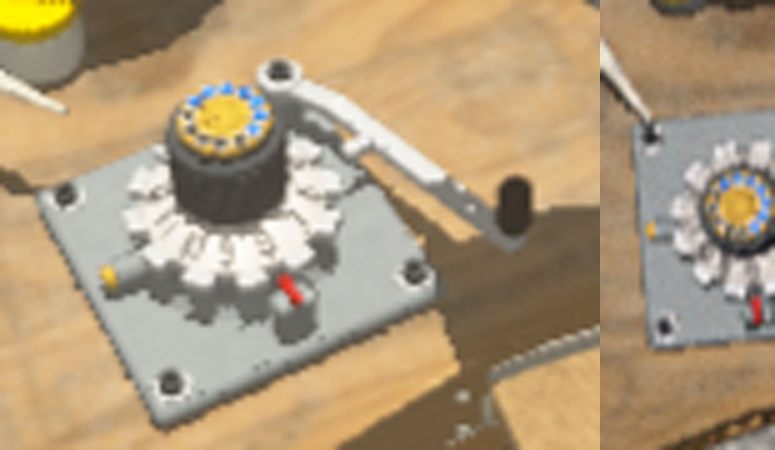

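The numbers run 8 at the pointer (crop 265,245), then 9 (228,253) and 10 (198,245), and the blue stones end just short of the pointer. The knob (515,205) is still out. I'll lower outside the knob and push it in.

>>> move_arm(
  moves=[
    [0, 0, 0, 0, 0, 0.185, 1],
    [0, 0, 0, 0, 0, 0.185, 1],
    [0, 0, 0, 0, 0, 0, 1],
  ],
)

```text
time_s: 7.55
ee_pos: [547.9, -21.6, 214.2]
tcp_rot: [-3.118, -0.359, 0.017]
wrist_force: [0.2, -1.0, -0.3]
gripper_width: 0.1
finger_force: 0.0
```

>>> move_arm(
  moves=[
    [0, 0, 0, -0.003, -0.03, 0, 1],
    [0, 0, 0, -0.003, -0.03, 0, 1],
    [0, 0, 0, -0.003, -0.03, 0, 1],
    [0, 0, 0, -0.003, -0.03, 0, 1],
    [0, 0, 0, 0, 0, 0, 1],
  ],
)

```text
time_s: 8.18
ee_pos: [538.2, 12.1, 219.7]
tcp_rot: [-3.121, -0.359, -0.001]
wrist_force: [0.2, 0.6, -0.2]
gripper_width: -0.3
finger_force: 0.0
```

>>> move_arm(
  moves=[
    [0, 0, 0, -0.003, -0.015, 0, 1],
    [0, 0, 0, -0.003, -0.015, 0, 1],
    [0, 0, 0, 0, 0, 0, 1],
  ],
)

```text
time_s: 8.55
ee_pos: [534.5, 19.9, 219.2]
tcp_rot: [-3.121, -0.357, 0.001]
wrist_force: [0.2, 0.3, 0.3]
gripper_width: -0.2
finger_force: 0.0
```

```bash
python3 - <<'E'
from h import *
d=shot("scene");r=lambda a,f:cv2.resize(a,None,fx=f,fy=f,interpolation=cv2.INTER_CUBIC)[:,:,::-1]
cv2.imwrite('pics/c3.png',r(d["color"][180:290,240:370],5))
print(env.observe()["ee_pos"],env.observe()["wrist_force"])
E
```

```text
[534.52536508  19.82290294 219.18088605] [-0.0108328   0.26661565 -0.54277648]
```

View pics/c3.png

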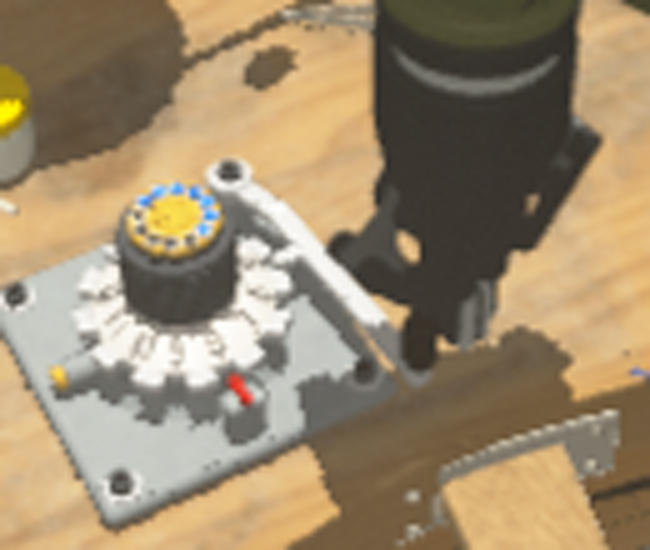

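The fingers are pushing the knob (crop 420,335) inwards, and the tooth is nearly at the notched plate (290,255). I'll continue in small steps until the stop.

>>> move_arm(
  moves=[
    [0, 0, 0, 0, -0.01, 0, 1],
    [0, 0, 0, 0, -0.01, 0, 1],
    [0, 0, 0, 0, 0, 0, 1],
  ],
)

```text
time_s: 8.98
ee_pos: [533.2, 25.8, 219.3]
tcp_rot: [-3.121, -0.357, 0.0]
wrist_force: [0.1, 0.4, -0.1]
gripper_width: -0.0
finger_force: 0.0
```

>>> move_arm(
  moves=[
    [0, 0, 0, 0, -0.01, 0, 1],
    [0, 0, 0, 0, 0, 0, 1],
  ],
)

```text
time_s: 9.22
ee_pos: [532.6, 28.5, 219.3]
tcp_rot: [3.121, 0.357, 0.0]
wrist_force: [0.3, -0.6, -1.0]
gripper_width: 0.3
finger_force: 0.7
```

>>> move_arm(
  moves=[
    [0, 0, 0, 0, -0.01, 0, 1],
    [0, 0, 0, 0, 0, 0, 1],
  ],
)

```text
time_s: 9.48
ee_pos: [532.3, 29.9, 219.5]
tcp_rot: [3.115, 0.358, 0.002]
wrist_force: [2.5, -11.6, -2.1]
gripper_width: 0.0
finger_force: 5.7
```

>>> move_arm(
  moves=[
    [0, 0, 0, 0, -0.007, 0, 1],
    [0, 0, 0, 0, 0, 0, 1],
  ],
)

```text
time_s: 9.72
ee_pos: [532.2, 30.8, 219.6]
tcp_rot: [3.112, 0.359, 0.003]
wrist_force: [3.1, -17.3, -2.9]
gripper_width: -0.2
finger_force: 9.1
```

Firm stop at 17 N. I'll back off, raise and check.

>>> move_arm(
  moves=[
    [0, 0, 0, 0, 0.05, 0, 1],
    [0, 0, 0, 0, 0.1, 0, 1],
    [0, 0, 0, 0, 0, -0.2, 1],
    [0, 0, 0, 0, 0.2, -0.05, 1],
    [0, 0, 0, 0, 0.2, 0, 1],
  ],
)

```text
time_s: 10.35
ee_pos: [569.8, -128.3, 297.4]
tcp_rot: [3.12, 0.359, 0.008]
wrist_force: [0.6, -0.1, 0.6]
gripper_width: 0.1
finger_force: 0.0
```

>>> move_arm(
  moves=[
    [0, 0, 0, -0.1, 0.15, -0.1, 1],
    [0, 0, 0, 0, 0, 0, 1],
    [0, 0, 0, 0, 0, 0, 1],
  ],
)

```text
time_s: 10.72
ee_pos: [549.5, -177.7, 324.0]
tcp_rot: [-3.12, -0.356, 0.0]
wrist_force: [-0.2, 0.7, -0.9]
gripper_width: 0.0
finger_force: 0.0
```

```bash
python3 - <<'E'
from h import *
d=shot("scene");t=shot("top")
r=lambda a,f:cv2.resize(a,None,fx=f,fy=f,interpolation=cv2.INTER_CUBIC)[:,:,::-1]
a=r(d["color"][210:275,240:330],4.6);b=r(t["color"][165:230,260:335],4.6)
cv2.imwrite('pics/c4.png',np.hstack([a,b]))
# pendant blue centroid direction
C=np.array([611.5,116.2]);hsv=cv2.cvtColor(t["color"],cv2.COLOR_RGB2HSV)
v,u=np.where((hsv[...,0]>100)&(hsv[...,0]<125)&(hsv[...,1]>100))
P=np.array([world(t,a,b,94)[:2] for a,b in zip(u,v) if 275<a<293 and 183<b<199])
q=P.mean(0)-C;print(len(P),"blue dir",np.degrees(np.arctan2(q[1],q[0])),"ideal",183.4+120-360)
# knob
v,u=np.where(t["color"].max(2)<45);m=(u>305)&(u<330)&(v>195)&(v<222);print(m.sum(),u[m].mean(),v[m].mean(),world(t,u[m].mean(),v[m].mean(),66))
E
```

```text
14 blue dir -39.6106872262142 ideal -56.60000000000002
10 307.3 219.9 [527.26399712  49.64357622  66.        ]
```

View pics/c4.png

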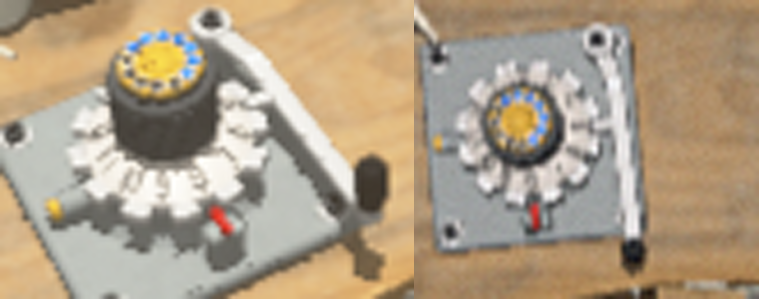

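```bash
python3 - <<'E'
from h import *
import pickle
C=np.array([611.5,116.2])
out=[]
for n in("top","scene"):
    A=[pickle.load(open(n+'0.pkl','rb')),shot(n)];S=[]
    for d in A:
        im=d["color"].astype(float);f=(im[...,2]-im[...,0]).astype(np.float32)  # blue - red
        # refine centre: yellow/pendant centroid on plane z=94
        g=np.arange(-40,40.1,.5);Y,X=np.meshgrid(g,g)
        def mp(c,z,X,Y): 
            uv=np.array([pix(d,(c[0]+x,c[1]+y,z)) for x,y in zip(X.ravel(),Y.ravel())],np.float32);return uv[:,0].reshape(X.shape),uv[:,1].reshape(X.shape)
        th,rr=np.meshgrid(np.radians(np.arange(0,360,2)),np.arange(13,18.1,1))
        # centre = centroid of pendant by gold colour within 12mm
        c=C.copy()
        for _ in range(4):
            g=np.arange(-12,12.1,1);Y,X=np.meshgrid(g,g);m=mp(c,94,X,Y)
            v=cv2.remap(-f,*m,cv2.INTER_LINEAR)>60;c=c+np.array([X[v].mean(),Y[v].mean()])
        m=mp(c,94,rr*np.cos(th),rr*np.sin(th));p=cv2.remap(f,*m,cv2.INTER_LINEAR).mean(0);p=p-p.mean();S.append(p)
        mid=np.degrees(np.angle((np.clip(p,0,None)*np.exp(1j*th[0])).sum()));print(n,c.round(1),"blue mid",mid.round(1))
    k=[np.dot(np.roll(S[0],i),S[1])for i in range(180)];i=int(np.argmax(k));print(n,"rotation",i*2-360)
d=shot("scene")
cv2.imwrite('pics/c5.png',cv2.resize(d["color"][212:268,245:305],None,fx=10,fy=10,interpolation=cv2.INTER_CUBIC)[:,:,::-1])
E
```

```text
top [610.3 116.7] blue mid 72.0
top [610.3 118.6] blue mid -67.1
top rotation -120
scene [604.1 117.2] blue mid 67.5
scene [603.7 119.4] blue mid -56.8
scene rotation -120
```

View pics/c5.png

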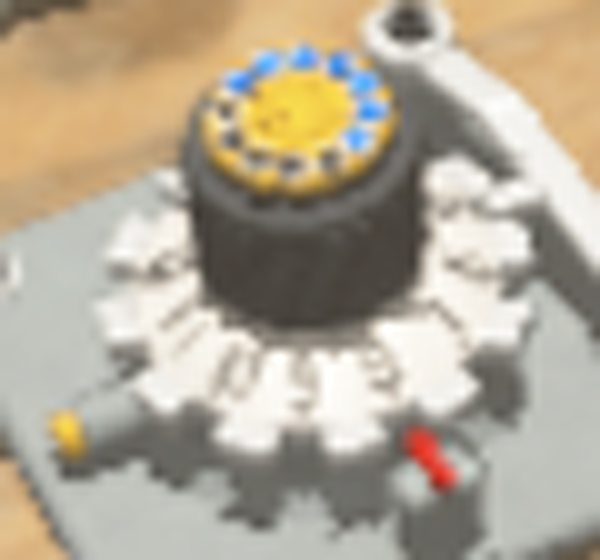

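The number 8 (380,370) sits at the red pointer, and the pendant has turned exactly −120°. The lever swung about 0.28 rad to a firm stop, which matches fully home.

```bash
python3 -c "
from bench import env;print(env.hand_in())"
```

```text
the job is handed in; nothing more can be done
None
```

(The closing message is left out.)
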